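# Drag a dropped coin cell out from under a bench riser with a rubber-dotted flat probe

## Task

A coin cell has rolled under the clear riser and lies up against the rib at the back, too far in for fingers and with no room to get anything behind it. Take the flat probe from the black foam pad, slide it in under the riser, set its rubber tip dots down on top of the cell and, pressing only lightly, drag the cell out, following it down off the sheet of laminate it lies on, until it lies flat on the mat in the open, at least a finger's width clear of the riser's front edge. Then lay the probe flat on its pad again, without pushing hard on the cell or the riser, and leave everything else where it is.

Things in the scene. Friction and masses are not known exactly. Their poses are not given: they have to be found in the camera images.
- probe: Flat probe, 140 g, stiff: yellow blade 190 x 28 x 4 on four rubber dots (12 across), black grip block on top. Origin: under the middle of the grip, in the plane the dots stand on; x to the tip, z up. Blade x -52..138, height 5..9; tip dots x 130, heel dots x -42, both y +-7, lowest at height 0. Grip block x +-45, y +-9, height 9..48. Centre of mass about 8 ahead of the origin.
- probe_grip (a point): The place to hold the probe: in the middle of the grip block, 30 above the body's origin; fingers close across its 18 mm width (the probe's y).
- probe_tip (a point): Midway between the lowest points of the two tip dots, 130 ahead of the grip: this is set down on the cell. The rubber grips the cell about twice as well as the cell grips the mat, so a light steady press (2 to 6 N) drags the cell along; each further mm down adds about 6 N, 1 mm too high does not touch.
- cell: The dropped coin cell, a steel disc 24.5 across and 7.7 thick, 10 to 14 g, lying flat under the riser within 6 of the rib and 75 of the middle, on a tan sheet of board laminate. The sheet (fixed) is 2.4 thick and tucked under the rib; its front edge lies 10 to 47 behind the riser's front edge, so on the way out the cell tips down off it onto the mat. Origin: centre of its underside, z up.
- cell_center (a point): The middle of the coin cell, 3.85 above its underside.
- riser: Clear acrylic riser (fixed), 340 wide, 240 deep. Origin: middle of its front edge at mat height; x points in under it, y left, z up. Deck underside 34, top 40 above the mat; side walls 6 thick, outside at y +-170; a rib across underneath, from 4 above the mat up to the deck, front face 95 behind the front edge. Only the front is open; the first 95 of the deck are bare.
- work_mat: The blue-grey antistatic mat (fixed), 540 x 1020 and 6 thick, on which riser, cell and most things stand. Origin: centre of its underside; its flat top is 6 above the origin and between 2 and 6 above the bench (z = 0).
- tool_pad: The black foam tool pad (fixed), 270 long (its x) and 130 wide (its y), on which the probe lies at the start, to the left or to the right of the riser. Origin: centre of its underside; its firm flat top is 14 above the origin, and 9 to 13 above the bench.
- mouse_pad: The dark grey mouse pad (fixed), 230 x 190, on the other side. Its top is 12 above its origin.
- mouse: Black computer mouse on the mouse pad, 105 x 60 x 36. Leave alone.
- daq_box: Dark blue data-acquisition box, 100 x 140 x 36, on the rear half of the riser. Leave alone.
- sensor: White open sensor housing, 74 x 66 x 26, on the rear half of the riser, where the cell belongs later. Leave alone.
- pen_cup: Dark round pen cup with pens, 82 across, 130 high, on the mat at the back. Leave alone.
- board: Green circuit board with brass posts, 65 x 100 x 20, on the mat at the back. Leave alone.
- driver: Red-handled screwdriver, about 200 long, lying at the side of the mat. Leave alone.
- cap: Small black cap, 26 across, 32 high, on the mat at the back. Leave alone.
There are look-alikes about, which are no part of the job. What is shaped like the probe but red is not meant.

How it is judged:
By the outcome, as a careful person would: the job done as asked, in the order asked, and still so for the second after the job is handed in, with the robot touching nothing.
It also fails if it takes over 56 s, if anything falls off the work surface, if the arm or the gripper's body presses on something with over 40 N, if the wrist force passes 120 N, or if a joint passes its speed limit or range.

## Robot

A 6-joint arm with a two-finger parallel gripper is mounted at the origin on the work surface. World frame = base frame: x ahead of the robot, y to its left, z up, the work surface at z = 0. Lengths are in m, angles in rad, forces in N, time in s.
With the tool pointing down it reaches from about 0.25 to 0.775 m from the base axis. Payload 4 kg.
Tool frame: the origin (TCP) lies at the very end of the fingers, on their centre line; the grasp point (between the pads) lies 19 mm behind it (tcp_to_grasp is the distance from the TCP to the grasp point, in m); z points along the fingers, y is the line along which they close (so a half turn about z gives the same grasp; the last joint's range is limited). The gripper opens to 94 mm and grips with 3 to 60 N. Pads are 16 mm wide; open, the fingers measure 119 mm over their backs; the gripper's body (75 mm by 177 mm) begins 78 mm behind the grasp point.
Start: joints at [-1.253, 0.087, 1.371, -0, 1.684, -0.103], TCP at [0.225, -0.502, 0.206] pointing down, gripper open.
Joint ranges: [-3.1, 3.1], [-0.76, 2.03], [0.27, 2.55], [-1.08, 4.22], [0.17, 2.65], [-2.57, 2.57]. Speed limits (rad/s): [2.79, 2.79, 3.14, 3.14, 3.14, 3.14].

## Interface

Orientations are given as [roll, pitch, yaw] about the fixed x, y, z axes, in that order (R = Rz(yaw) Ry(pitch) Rx(roll)).
In Python, from bench import * gives the robot as it stands.
- The arm moves only by the shell command python3 -m creep FILE, which reads ROWS from the file FILE. ROWS is a JSON object with one list for each field, all of the same length, 1 to 20, a row being the entries at one place: finger_gap (the finger opening in m), dx, dy, dz (the shift in m), twist (a turn about the tool's z in rad); each row shifts and turns the commanded pose from where the row before left it, along the tool's axes as they then stand; what a row does not reach is not made up. A row lasts 1/12 s, in which the tool goes at most 0.0417 m and 0.125 rad, less where a joint would pass 70% of its speed; a pose out of reach is approached as far as the arm can. The fingers move at their own pace and stop on an object; the grip force is fixed at half the most. Time passes only in rows, so rows that do not move let the fingers close. It prints the time, the measured TCP pose, the force, the opening and the grip force at its end. Input that does not fit is refused with a message, and nothing moves.
- get_obs(): the state, without advancing time (a new reading comes with each control period).
- snapshot(name): name is "scene" or "top"; returns a dict with "color" (384x512x3 uint8, blue, green, red), "fx", "fy", "cx", "cy" (pixels), "extrinsics" (4x4, takes a point from world to camera coordinates). Camera axes: x right, y down, z forward; pixel columns grow to the right and rows downward; lengths in m; the calibration is good to about 2 mm. A picture is of the moment at which its call begins. There is no depth.
- close_job(): hands the job in; it is judged then, once.
The state is a dict: "time": time; "joint_positions": joint angles; "qvel": joint speeds; "joint_torque": joint torques, N m; "tool_pos": TCP position; "ee_rot": TCP orientation; "wrist_force": force on the tool from outside, world axes, zero at the start; "wrist_torque": the same for the moment, N m; "width": finger opening in m; "finger_force": force on a finger pad.
Only numpy, scipy, OpenCV 4.12 (cv2) and the standard library are available. Lean on these libraries where they do the work, as an engineer would, in place of code of your own. Each camera call takes 0.05 s, during which the arm holds its last target. There are 200 camera calls.

## Working session

There is one attempt and no reset: what is moved stays moved. The work goes in short steps, Python scripts to look and compute and a shell command to move; the robot and the scene stay as the last step left them, time stands still between calls to the robot, and variables do not carry over. Pictures are saved under pics/ and viewed, at most 10 in all, crops included, and the job is handed in when it is done.

```bash
mkdir -p pics; ls
python3 - <<'E'
from bench import *
import cv2,numpy as np
np.set_printoptions(precision=4,suppress=True)
for n in("scene","top"):
    s=snapshot(n); cv2.imwrite(f"pics/{n}0.png",s["color"]); print(n,s["fx"],s["fy"],s["cx"],s["cy"]);print(s["extrinsics"])
    cv2.imwrite(f"pics/{n}0b.png",cv2.resize(s["color"],(800,600),interpolation=cv2.INTER_CUBIC))
o=get_obs();print(o)
E
```

```text
pics
scene 385.56855752192513 385.56855752192513 257.1470159345178 198.37138693408525
[[ 0.3219  0.9468  0.0057 -0.1804]
 [ 0.7012 -0.2344 -0.6734 -0.2924]
 [-0.6362  0.2207 -0.7393  1.4155]
 [ 0.      0.      0.      1.    ]]
top 464.34843619225865 464.34843619225865 257.31831382691286 193.05042472914212
[[-0.0025 -1.      0.0027  0.0358]
 [-0.9873  0.0021 -0.159   0.4657]
 [ 0.159  -0.0031 -0.9873  1.4683]
 [ 0.      0.      0.      1.    ]]
{'time': 0.1, 'joint_positions': array([-1.2531,  0.0879,  1.3721,  0.    ,  1.6836, -0.1031]), 'qvel': array([ 0.0013, -0.0002, -0.0034,  0.0009,  0.001 ,  0.0002]), 'joint_torque': array([  0.0027, -34.1251, -30.3302,   0.072 ,   0.0304,  -0.0001]), 'tool_pos': array([ 0.2245, -0.5016,  0.2044]), 'ee_rot': array([-3.1397, -0.0002,  0.4208]), 'wrist_force': array([ 0.2408,  0.4483, -0.591 ]), 'wrist_torque': array([-0.027 ,  0.0242,  0.0302]), 'finger_force': 0.0, 'width': 0.09372094998077295}
```

View pics/scene0b.png

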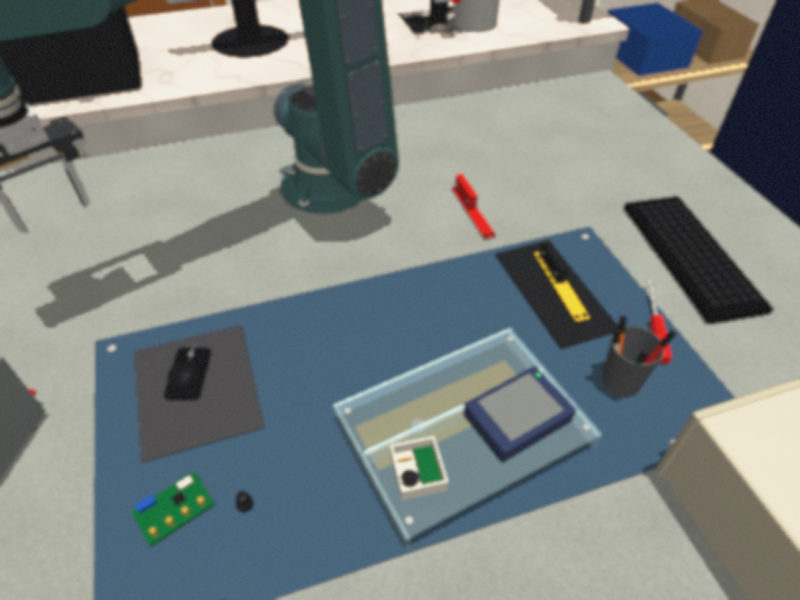

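View pics/top0b.png

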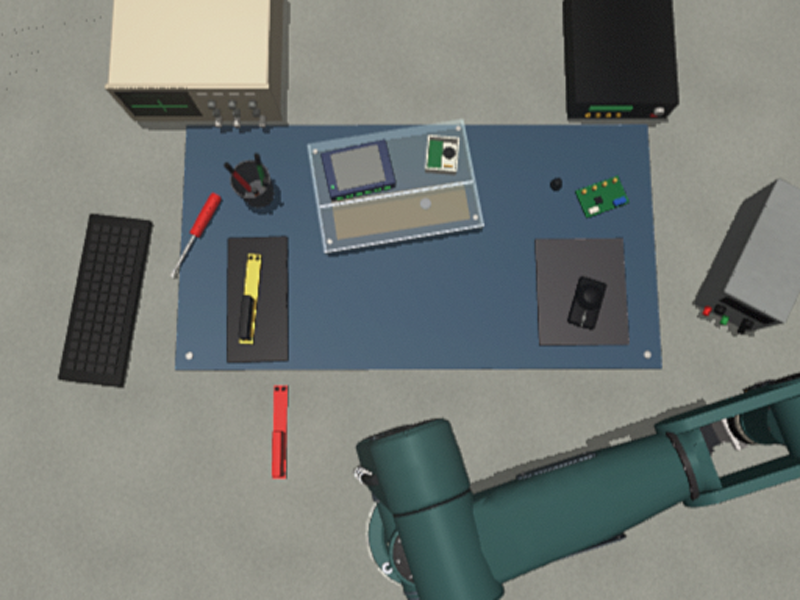

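The top view shows the yellow probe on the black pad at about (250,298) in the 800x600 image. The cell is under the riser at about (425,203), and the riser's front edge runs from (325,252) to (483,227). The mouse and its pad are on the right, and the red look-alike is at (280,430). The scene view agrees, with the cell near (418,425).

```bash
cat > h.py <<'E'
from bench import *
import cv2,numpy as np
np.set_printoptions(precision=4,suppress=True)
def ray(s,u,v):
    E=s["extrinsics"];R=E[:3,:3];c=-R.T@E[:3,3]
    return c,R.T@np.array([(u-s["cx"])/s["fx"],(v-s["cy"])/s["fy"],1])
def onz(s,u,v,z):
    c,d=ray(s,u,v);return c+d*(z-c[2])/d[2]
def two(s,p,t,q):
    c,d=ray(s,*p);e,f=ray(t,*q)
    k=np.linalg.lstsq(np.c_[d,-f],e-c,rcond=None)[0]
    a,b=c+d*k[0],e+f*k[1];return (a+b)/2,np.linalg.norm(a-b)
def mask(im,lo,hi):return cv2.inRange(cv2.cvtColor(im,cv2.COLOR_BGR2HSV),lo,hi)
E
python3 - <<'E'
from h import *
S=snapshot("scene");T=snapshot("top")
for s,n in((T,"top"),(S,"scene")):
    m=mask(s["color"],(22,120,90),(34,255,255))
    k=max(cv2.findContours(m,0,1)[0],key=cv2.contourArea)
    b=cv2.boxPoints(cv2.minAreaRect(k));print(n,"yellow",cv2.contourArea(k),b.round(1).tolist())
    if n=="top": print(np.array([onz(s,*p,0.020) for p in b]))
a=cv2.resize(T["color"][75:165,195:315],(600,450),interpolation=cv2.INTER_CUBIC)
cv2.imwrite("pics/t1.png",a)
b=cv2.resize(S["color"][205:350,210:390],(720,580),interpolation=cv2.INTER_CUBIC)
cv2.imwrite("pics/s1.png",b)
c=cv2.resize(T["color"][150:235,140:200],(480,600*680//600*600//680),interpolation=cv2.INTER_CUBIC)
c=cv2.resize(T["color"][150:235,140:200],(420,595),interpolation=cv2.INTER_CUBIC)
cv2.imwrite("pics/p1.png",c)
E
```

```text
top yellow 211.0 [[155.1999969482422, 192.1999969482422], [158.1999969482422, 161.6999969482422], [167.0, 162.60000610351562], [164.0, 193.10000610351562]]
[[0.472  0.3696 0.02  ]
 [0.5744 0.3628 0.02  ]
 [0.5714 0.3335 0.02  ]
 [0.469  0.3406 0.02  ]]
scene yellow 359.5 [[340.29998779296875, 162.10000610351562], [349.6000061035156, 156.3000030517578], [378.5, 203.10000610351562], [369.1000061035156, 208.89999389648438]]
```

View pics/t1.png

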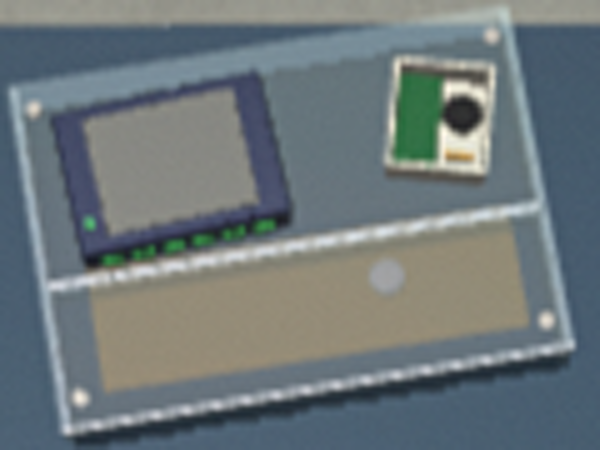

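View pics/s1.png

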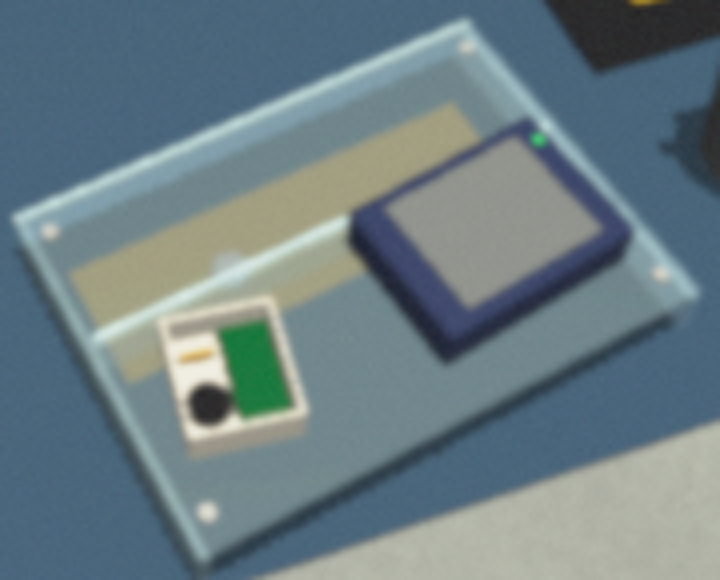

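View pics/p1.png

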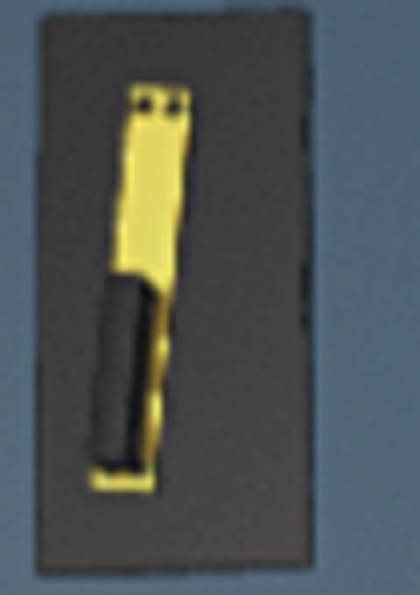

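The riser crop gives these points (crop pixels). Top view: screws (34,109), (491,36), (547,320), (81,398); cell (387,276); front corners of the sheet (105,390) and (529,325). In the probe crop the tip corners are (130,86) and (190,90), and the tail corners (91,488) and (155,490). The scene crop shows the riser corners at (467,20), (15,215), (697,293) and (205,560).

```bash
cat > m.py <<'E'
from h import *
S=snapshot("scene");T=snapshot("top")
f=lambda p,s,o:(np.array(p)+.5)/s-.5+o
tr=lambda p:f(p,5,(195,75)); sr=lambda p:f(p,4,(210,205)); tp=lambda p:f(p,7,(140,150))
def fit(m,w):
    m,w=np.array(m)[:,:2],np.array(w)[:,:2]
    U,_,V=np.linalg.svd((m-m.mean(0)).T@(w-w.mean(0)));R=(V.T@np.diag([1,np.linalg.det(V.T@U.T)])@U.T)
    t=w.mean(0)-R@m.mean(0);return R,t,np.arctan2(R[1,0],R[0,0]),np.linalg.norm(m@R.T+t-w,axis=1)
zm=.004
print("screw two-view",[two(T,tr(a),S,sr(b)) for a,b in zip([(34,109),(491,36),(547,320),(81,398)],[(661,273),(207,512),(50,231),(467,47)])])
w=[onz(T,*tr(p),zm+.040) for p in[(10,88),(507,10),(575,348),(63,428)]]
R,t,yaw,e=fit([(240,170),(240,-170),(0,-170),(0,170)]*np.array(.001),w);print("riser corners",t,yaw,e)
sc=np.array([onz(T,*tr(p),zm+.040)[:2] for p in[(34,109),(491,36),(547,320),(81,398)]])
d=sc[0]+sc[3]-sc[1]-sc[2];y2=np.arctan2(d[1],d[0])-np.pi/2;R2=np.array([[np.cos(y2),-np.sin(y2)],[np.sin(y2),np.cos(y2)]])
t2=sc.mean(0)-R2@(.12,0);print("riser screws",t2,y2, (sc-t2)@R2)
for nm,p,z in(("cell",(387,276),zm+.0101),("lamL",(105,390),zm+.0024),("lamR",(529,325),zm+.0024),("rib L",(52,286),zm+.034),("rib R",(538,208),zm+.034)):
    q=onz(T,*tr(p),z)[:2];print(nm,q,"riser frame",R.T@(q-t),R2.T@(q-t2))
print("cell 2view",two(T,tr((387,276)),S,sr((228,262))))
w=[onz(T,*tp(p),.020) for p in[(130,86),(190,90),(91,488),(155,490)]]
Rp,tp_,yp,e=fit(np.array([(138,14),(138,-14),(-52,14),(-52,-14)])*.001,w);print("probe",tp_,yp,e)
b=np.mean([onz(T,*tp(p),.059)[:2] for p in[(112,272),(152,283),(93,460),(133,468)]],0);print("block centre",b)
print("pad corners",[onz(T,*tp(p),.011)[:2] for p in[(40,15),(310,8),(38,572),(312,566)]])
E
python3 m.py
```

```text
screw two-view [(array([0.7908, 0.2202, 0.0468]), np.float64(8.349378668314345e-05)), (array([ 0.8423, -0.0859,  0.0449]), np.float64(0.0012359780194700033)), (array([ 0.6451, -0.1194,  0.0463]), np.float64(0.0006150772478197193)), (array([0.5933, 0.1865, 0.0462]), np.float64(0.0004064416369336759))]
riser corners [0.5987 0.0308] 0.1629060887218009 [0.0014 0.0025 0.0007 0.0026]
riser screws [0.6002 0.0307] 0.16687052115230516 [[ 0.2205  0.1554]
 [ 0.2199 -0.1547]
 [ 0.0201 -0.1555]
 [ 0.0195  0.1548]]
cell [ 0.6851 -0.0153] riser frame [ 0.0778 -0.0596] [ 0.0761 -0.0595]
lamL [0.6085 0.1743] riser frame [0.033  0.1399] [0.032  0.1402]
lamR [ 0.6531 -0.1111] riser frame [ 0.0306 -0.1489] [ 0.0285 -0.1486]
rib L [0.6714 0.2074] riser frame [0.1004 0.1624] [0.0995 0.1624]
rib R [ 0.7246 -0.1154] riser frame [ 0.1005 -0.1647] [ 0.0984 -0.1647]
cell 2view (array([ 0.6839, -0.0161,  0.0172]), np.float64(0.0018342244520306934))
probe [0.4348 0.3571] -0.0598765868202451 [0.0006 0.0004 0.0012 0.0008]
block centre [0.4326 0.3539]
pad corners [array([0.6109, 0.4091]), array([0.6141, 0.2802]), array([0.3448, 0.4005]), array([0.3473, 0.2732])]
```

```bash
cat > d.py <<'E'
# usage: d.py x y z yaw -> turn about tool z, then shift in tool axes after that turn
from h import *
import sys
from scipy.spatial.transform import Rotation as Q
x,y,z,yaw=map(float,sys.argv[1:]);o=get_obs()
R=Q.from_euler("xyz",[np.pi,0,yaw]).as_matrix()
t=o["ee_rot"][2]-yaw
print("turn",round((t+np.pi)%(2*np.pi)-np.pi,4),"shift",R.T@(np.array([x,y,z])-o["tool_pos"]),"F",o["wrist_force"],"tau",o["wrist_torque"],"t",o["time"],"q",o["joint_positions"])
E
echo '{"finger_gap":[0.094,0.094,0.094,0.094,0.094,0.094,0.094,0.094,0.094,0.094,0.094,0.094,0.094,0.094,0.094,0.094,0.094,0.094,0.094,0.094],"dx":[0,0,0,0,0.0072,0.0072,0.0072,0.0072,0.0072,0.0072,0.0072,0.0072,0.0072,0.0072,0.0072,0.0072,0.0072,0.0072,0.0072,0],"dy":[0,0,0,0,-0.0395,-0.0395,-0.0395,-0.0395,-0.0395,-0.0395,-0.0395,-0.0395,-0.0395,-0.0395,-0.0395,-0.0395,-0.0395,-0.0395,-0.0395,0],"dz":[0,0,0,0,0,0,0,0,0,0,0,0,0,0,0,0,0,0,0,0],"twist":[0.1203,0.1203,0.1203,0.1203,0,0,0,0,0,0,0,0,0,0,0,0,0,0,0,0]}' > path.dat && python3 -m creep path.dat
python3 d.py .434 .3555 .1 -.06
```

```text
time: 1.97
tool_pos: [0.3682, 0.0894, 0.2054]
ee_rot: [-3.138, 0.0, -0.049]
wrist_force: [-0.7, -0.2, -0.6]
width: 0.0943
finger_force: 0.0
turn 0.0112 shift [ 0.0497 -0.2696  0.1054] F [-0.7141 -0.1603 -0.644 ] tau [ 0.0189  0.0091 -0.0271] t 1.9667 q [ 0.0848 -0.3052  1.7259  0.0037  1.7204  1.705 ]
```

```bash
echo '{"finger_gap":[0.094,0.094,0.094,0.094,0.094,0.094,0.094,0.094,0.094,0.094],"dx":[0,0.007,0.007,0.007,0.007,0.007,0.007,0.0077,0,0],"dy":[0,-0.0385,-0.0385,-0.0385,-0.0385,-0.0385,-0.0385,-0.0386,0,0],"dz":[0,0.010,0.010,0.015,0.015,0.015,0.015,0.0154,0,0],"twist":[0.0112,0,0,0,0,0,0,0,0,0]}' > path.dat && python3 -m creep path.dat
python3 d.py .434 .3555 .025 -.06
python3 - <<'E'
from h import *
T=snapshot("top");cv2.imwrite("pics/p2.png",cv2.resize(T["color"][140:240,120:220],(600,600),interpolation=cv2.INTER_CUBIC))
E
```

```text
time: 2.8
tool_pos: [0.4369, 0.3453, 0.1079]
ee_rot: [3.137, 0.004, -0.073]
wrist_force: [0.7, -0.9, 0.8]
width: 0.0939
finger_force: 0.0
turn -0.0126 shift [-0.0035 -0.01    0.0829] F [ 0.7306 -0.9389  0.8131] tau [ 0.0031 -0.0011  0.0184] t 2.8 q [ 0.5676  0.146   1.5007 -0.001   1.5007  2.2111]
```

View pics/p2.png

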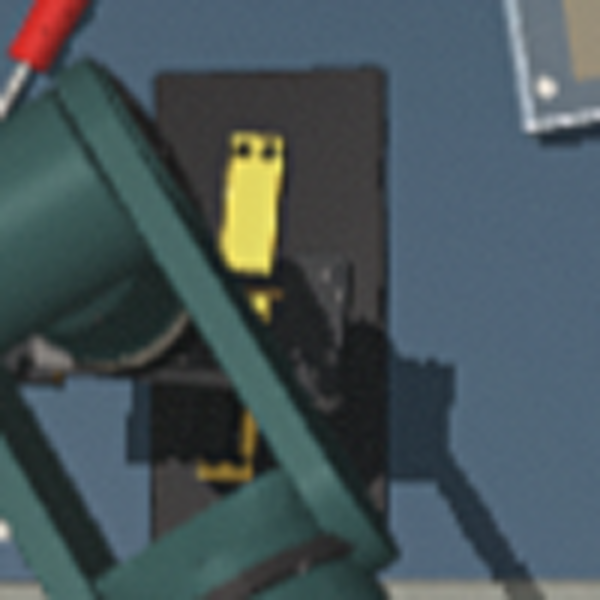

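The hand is over the pad with nothing in its way; the probe tip, near (257,150) in the crop, is undisturbed. Descending to grip.

```bash
echo '{"finger_gap":[0.094,0.094,0.094,0.094,0.094,0.094,0.094],"dx":[0,-0.0035,0,0,0,0,0],"dy":[0,-0.010,0,0,0,0,0],"dz":[0,0,0.02,0.02,0.012,0,0],"twist":[-0.0126,0,0,0,0,0,0]}' > path.dat && python3 -m creep path.dat
python3 d.py .434 .3555 .025 -.06;python3 d.py .434 .3555 .025 -.06
```

```text
time: 3.43
tool_pos: [0.4336, 0.3565, 0.0589]
ee_rot: [3.141, 0.0, -0.06]
wrist_force: [-0.1, -0.4, -0.6]
width: 0.0941
finger_force: 0.0
turn 0.0003 shift [0.0004 0.0009 0.0339] F [-0.0836 -0.3596 -0.5844] tau [ 0.0222 -0.0335  0.0234] t 3.4333 q [ 0.5871  0.1864  1.5554 -0.      1.4001  2.2176]
turn 0.0003 shift [0.0004 0.0009 0.0339] F [-0.0836 -0.3596 -0.5844] tau [ 0.0222 -0.0335  0.0234] t 3.4333 q [ 0.5871  0.1864  1.5554 -0.      1.4001  2.2176]
```

```bash
echo '{"finger_gap":[0.094,0.094,0.094,0.094,0.05,0.03,0.01,0.01,0.01,0.01,0.01,0.01],"dx":[0,0,0,0,0,0,0,0,0,0,0,0],"dy":[0,0,0,0,0,0,0,0,0,0,0,0],"dz":[0.015,0.012,0.007,0,0,0,0,0,0,0,0,0],"twist":[0,0,0,0,0,0,0,0,0,0,0,0]}' > path.dat && python3 -m creep path.dat
python3 d.py .434 .3555 .025 -.06
```

```text
time: 4.43
tool_pos: [0.4338, 0.357, 0.0247]
ee_rot: [3.142, -0.0, -0.059]
wrist_force: [-0.5, -0.1, -0.1]
width: 0.0442
finger_force: 0.0
turn 0.001 shift [ 0.0002  0.0015 -0.0003] F [-0.4996 -0.0817 -0.0549] tau [0.0427 0.0134 0.0225] t 4.4333 q [ 0.5877  0.2177  1.5911 -0.0001  1.3328  2.2175]
```

```bash
echo '{"finger_gap":[0.01,0.01,0.01,0.01,0.01,0.01,0.01,0.01],"dx":[0,0,0,0,0,0,0,0],"dy":[0,0,0,0,0,0,0,0],"dz":[0,0,0,0,0,0,0,0],"twist":[0,0,0,0,0,0,0,0]}' > path.dat && python3 -m creep path.dat
python3 d.py .434 .3555 .025 -.06
```

```text
time: 5.1
tool_pos: [0.4338, 0.3569, 0.0246]
ee_rot: [3.141, -0.0, -0.059]
wrist_force: [-0.2, -0.6, 0.6]
width: 0.0177
finger_force: 30.0
turn 0.001 shift [ 0.0003  0.0014 -0.0004] F [-0.1862 -0.6191  0.6488] tau [-0.0018  0.0482  0.0411] t 5.1 q [ 0.5876  0.2178  1.5911 -0.0002  1.3328  2.2175]
```

```bash
echo '{"finger_gap":[0.01,0.01,0.01,0.01,0.01,0.01],"dx":[0,0,0,0,0,0],"dy":[0,0,0,0,0,0],"dz":[-0.015,-0.03,-0.033,0,0,0],"twist":[0,0,0,0,0,0]}' > path.dat && python3 -m creep path.dat
python3 d.py .4464 -.0557 .1 .167
```

```text
time: 5.6
tool_pos: [0.4333, 0.3567, 0.1016]
ee_rot: [3.141, 0.001, -0.059]
wrist_force: [-0.1, 0.5, -2.3]
width: 0.0178
finger_force: 30.0
turn -0.226 shift [-0.0556  0.4088  0.0016] F [-0.067  0.549 -2.329] tau [0.0226 0.0093 0.022 ] t 5.6 q [0.5877 0.156  1.5022 0.     1.4849 2.2175]
```

```bash
echo '{"finger_gap":[0.01,0.01,0.01,0.01,0.01,0.01,0.01,0.01,0.01,0.01,0.01,0.01,0.01,0.01,0.01,0.01],"dx":[0,0,-0.005,-0.005,-0.005,-0.005,-0.005,-0.005,-0.005,-0.005,-0.005,-0.005,-0.005,0,0,0],"dy":[0,0,0.0371,0.0371,0.0371,0.0371,0.0371,0.0371,0.0371,0.0371,0.0371,0.0371,0.0371,0,0,0],"dz":[0,0,0,0,0,0,0,0,0,0,0,0,0,0,0,0],"twist":[-0.113,-0.113,0,0,0,0,0,0,0,0,0,0,0,0,0,0]}' > path.dat && python3 -m creep path.dat
python3 d.py .4464 -.0557 .0415 .167;python3 - <<'E'
from h import *
for n in("top","scene"):
    T=snapshot(n);cv2.imwrite(f"pics/{n}3.png",T["color"])
a=cv2.imread("pics/top3.png")[100:220,210:330];b=cv2.imread("pics/scene3.png")[180:300,180:320]
cv2.imwrite("pics/c3.png",np.hstack([cv2.resize(a,(400,400),interpolation=2),cv2.resize(b,(400,400),interpolation=2)]))
E
```

```text
time: 6.93
tool_pos: [0.4462, -0.0541, 0.1008]
ee_rot: [-3.139, 0.003, 0.166]
wrist_force: [0.9, -0.8, -1.0]
width: 0.018
finger_force: 30.0
turn -0.0008 shift [-0.0001  0.0016  0.0593] F [ 0.8961 -0.7814 -1.0156] tau [ 0.0119 -0.0056  0.0376] t 6.9333 q [-0.2474 -0.0905  1.7577  0.0007  1.4782  1.1572]
```

View pics/c3.png

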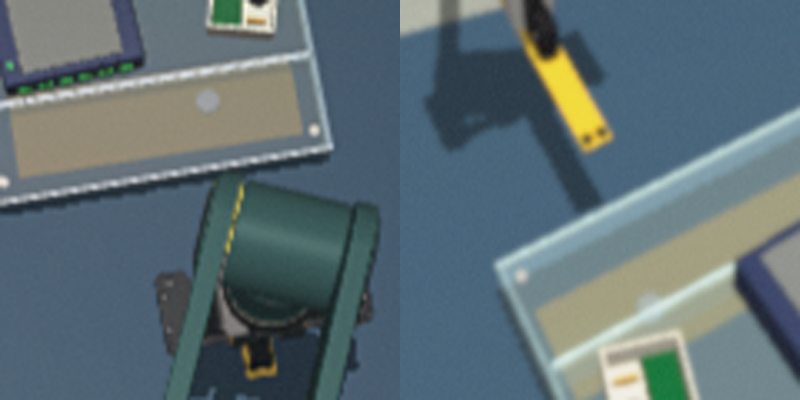

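Left panel (top view): the arm hides the blade, the cell is at (208,100) and is untouched. Right panel (scene view): the probe points at the riser, with its tip dots at (587,139) and (602,130). I'll check the tip offset and descend in front of the riser.

```bash
python3 - <<'E'
from h import *
S=snapshot("scene");o=get_obs();y=o["ee_rot"][2]
p=onz(S,180+194.5/2.857-.3,180+134.5/3.333-.3,o["tool_pos"][2]-.0136+.009)
R=np.array([[np.cos(y),-np.sin(y)],[np.sin(y),np.cos(y)]]);print("dots in tool xy",R.T@(p-o["tool_pos"])[:2])
E
echo '{"finger_gap":[0.01,0.01,0.01,0.01,0.01,0.01],"dx":[0,0,0,0,0,0],"dy":[0.0016,0,0,0,0,0],"dz":[0.03,0.025,0.0113,0,0,0],"twist":[0,0,0,0,0,0]}' > path.dat && python3 -m creep path.dat
python3 d.py .5548 -.0374 .0345 .167
```

```text
dots in tool xy [ 0.1325 -0.0005]
time: 7.58
tool_pos: [0.4489, -0.056, 0.0378]
ee_rot: [3.141, -0.002, 0.168]
wrist_force: [-0.6, 0.1, -1.1]
width: 0.0177
finger_force: 30.0
turn 0.0009 shift [ 0.1075 -0.0007  0.0033] F [-0.5846  0.1287 -1.0764] tau [-0.0161 -0.0258  0.0129] t 7.5833 q [-0.2495 -0.0342  1.837  -0.      1.3362  1.1534]
```

```bash
echo '{"finger_gap":[0.01,0.01],"dx":[0,0],"dy":[0,0],"dz":[0,0],"twist":[0,0]}' > path.dat && python3 -m creep path.dat;  python3 d.py .5548 -.0374 .0345 .167
```

```text
time: 7.75
tool_pos: [0.4489, -0.0564, 0.0379]
ee_rot: [3.14, -0.003, 0.167]
wrist_force: [0.3, 0.5, -1.4]
width: 0.018
finger_force: 30.0
turn 0.0002 shift [ 0.1076 -0.0011  0.0034] F [ 0.3265  0.5395 -1.4265] tau [ 0.0022 -0.0193 -0.0102] t 7.75 q [-0.2503 -0.0346  1.8371 -0.0001  1.336   1.1534]
```

```bash
echo '{"finger_gap":[0.01,0.01,0.01,0.01,0.01,0.01,0.01,0.01,0.01],"dx":[0,0.015,0.015,0.015,0.015,0.015,0.015,0,0],"dy":[0,-0.001,0,0,0,0,0,0,0],"dz":[0.0034,0,0,0,0,0,0,0,0],"twist":[0,0,0,0,0,0,0,0,0]}' > path.dat && python3 -m creep path.dat;  python3 d.py .5548 -.0374 .0345 .167
```

```text
time: 8.5
tool_pos: [0.5364, -0.0403, 0.0329]
ee_rot: [3.141, 0.0, 0.167]
wrist_force: [-0.4, 0.0, -1.2]
width: 0.0177
finger_force: 30.0
turn 0.0004 shift [ 0.0186  0.0002 -0.0016] F [-0.3976  0.0092 -1.2197] tau [ 0.0038  0.0333 -0.0055] t 8.5 q [-0.1801  0.1601  1.6415 -0.0003  1.3404  1.2234]
```

```bash
echo '{"finger_gap":[0.01,0.01,0.01,0.01],"dx":[0.009,0.0096,0,0],"dy":[0,0,0,0],"dz":[-0.0016,0,0,0],"twist":[0,0,0,0]}' > path.dat && python3 -m creep path.dat;  python3 d.py .5548 -.0374 .0345 .167
python3 - <<'E'
from h import *
for n in("top","scene"):
    T=snapshot(n);cv2.imwrite(f"pics/{n}4.png",T["color"])
a=cv2.imread("pics/top4.png")[90:170,230:310];b=cv2.imread("pics/scene4.png")[230:310,220:300]
cv2.imwrite("pics/c4.png",np.hstack([cv2.resize(a,(400,400),interpolation=2),cv2.resize(b,(400,400),interpolation=2)]))
E
```

```text
time: 8.83
tool_pos: [0.555, -0.0371, 0.0347]
ee_rot: [3.141, -0.0, 0.167]
wrist_force: [0.6, 0.1, -0.2]
width: 0.0178
finger_force: 30.0
turn 0.0001 shift [-0.0002  0.0002  0.0002] F [ 0.6102  0.0577 -0.2414] tau [-0.0003 -0.0093  0.0061] t 8.8333 q [-0.1687  0.1963  1.5951 -0.0001  1.3499  1.235 ]
```

View pics/c4.png

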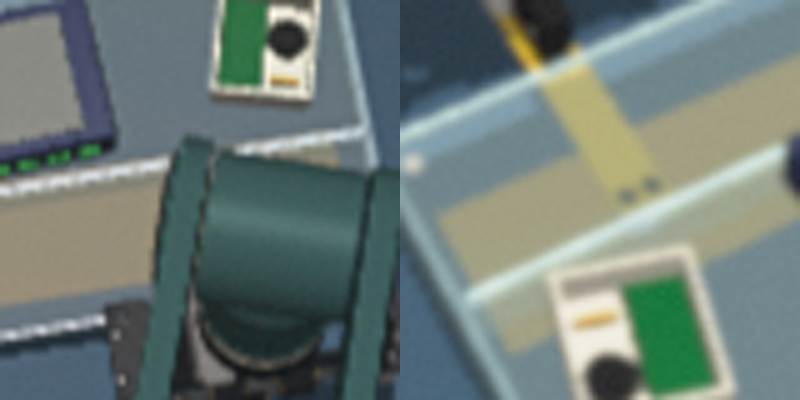

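The dots, at (628,196) and (652,184) in the right panel, sit over the cell's earlier position (about (640,200)). Nothing was touched. Now I'll lower the probe, watching the wrist moment.

```bash
echo '{"finger_gap":[0.01,0.01,0.01,0.01,0.01],"dx":[0,0,0,0,0],"dy":[0,0,0,0,0],"dz":[0.002,0.0015,0,0,0],"twist":[0,0,0,0,0]}' > path.dat && python3 -m creep path.dat;  python3 d.py .5548 -.0374 .0275 .167;echo '{"finger_gap":[0.01,0.01,0.01],"dx":[0,0,0],"dy":[0,0,0],"dz":[0.001,0,0],"twist":[0,0,0]}' > path.dat && python3 -m creep path.dat;  python3 d.py .5548 -.0374 .0275 .167
```

```text
time: 9.35
tool_pos: [0.5544, -0.0371, 0.031]
ee_rot: [3.142, 0.0, 0.167]
wrist_force: [-0.1, 0.2, -0.9]
width: 0.0177
finger_force: 30.0
turn -0.0 shift [0.0003 0.0003 0.0035] F [-0.0602  0.2104 -0.8532] tau [-0.0216  0.0293  0.0124] t 9.35 q [-0.1689  0.1991  1.5999 -0.0001  1.3429  1.235 ]
time: 9.6
tool_pos: [0.5548, -0.0372, 0.0304]
ee_rot: [3.141, -0.0, 0.167]
wrist_force: [-0.5, -0.1, 0.8]
width: 0.018
finger_force: 30.0
turn -0.0 shift [-0.      0.0002  0.0029] F [-0.5357 -0.0632  0.7806] tau [ 0.0866  0.0036 -0.0141] t 9.6 q [-0.1688  0.1998  1.6003 -0.0001  1.341   1.235 ]
```

```bash
echo '{"finger_gap":[0.01],"dx":[0],"dy":[0],"dz":[0],"twist":[0]}' > path.dat && python3 -m creep path.dat;  python3 d.py .5548 -.0374 .0275 .167;echo '{"finger_gap":[0.01,0.01,0.01],"dx":[0,0,0],"dy":[0,0,0],"dz":[0.0005,0,0],"twist":[0,0,0]}' > path.dat && python3 -m creep path.dat;  python3 d.py .5548 -.0374 .0275 .167
```

```text
time: 9.68
tool_pos: [0.5547, -0.0372, 0.0303]
ee_rot: [3.141, -0.0, 0.167]
wrist_force: [-1.4, 0.4, 1.4]
width: 0.0177
finger_force: 30.0
turn -0.0001 shift [0.     0.0002 0.0028] F [-1.3762  0.4293  1.4272] tau [ 0.042  -0.0021  0.0193] t 9.6833 q [-0.1689  0.1998  1.6003 -0.0001  1.341   1.235 ]
time: 9.93
tool_pos: [0.5548, -0.0372, 0.0299]
ee_rot: [3.141, -0.001, 0.167]
wrist_force: [-2.1, -0.1, 3.1]
width: 0.0179
finger_force: 30.0
turn -0.0001 shift [-0.      0.0002  0.0024] F [-2.067  -0.0891  3.1429] tau [ 0.0216 -0.0011 -0.0505] t 9.9333 q [-0.1689  0.2003  1.6007 -0.0002  1.3399  1.2351]
```

```bash
echo '{"finger_gap":[0.01,0.01,0.01,0.01,0.01],"dx":[-0.002,-0.003,-0.003,-0.003,-0.003],"dy":[0,0,0,0,0],"dz":[0,0,0,0,0],"twist":[0,0,0,0,0]}' > path.dat && python3 -m creep path.dat;  python3 d.py .5548 -.0374 .0275 .167;python3 - <<'E'
from h import *
for n in("top","scene"):
    T=snapshot(n);cv2.imwrite(f"pics/{n}5.png",T["color"])
a=cv2.imread("pics/top5.png")[90:170,230:310];b=cv2.imread("pics/scene5.png")[230:310,220:300]
cv2.imwrite("pics/c5.png",np.hstack([cv2.resize(a,(200,200),interpolation=2),cv2.resize(b[10:60,20:70],(600,600),interpolation=2)[:,:]][1:]))
E
```

```text
time: 10.35
tool_pos: [0.541, -0.0395, 0.0298]
ee_rot: [3.141, -0.001, 0.167]
wrist_force: [2.2, 0.1, 1.2]
width: 0.0179
finger_force: 30.0
turn 0.0 shift [0.0139 0.0003 0.0023] F [2.1534 0.0838 1.15  ] tau [ 0.1197 -0.6019  0.0225] t 10.35 q [-0.1775  0.1712  1.6351  0.0002  1.3339  1.2263]
```

View pics/c5.png

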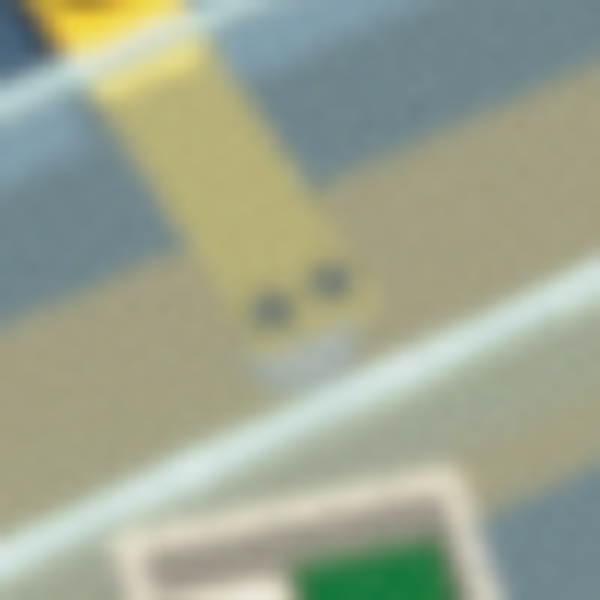

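The cell shows just behind the blade end at about (305,365), with its far edge near (310,390); the dots are at (272,308) and (330,280). I'll check whether the cell is following.

```bash
cat > cellpos.py <<'E'
from h import *
# project predicted cell outline into scene for old/following positions, and back-project seen points
S=snapshot("scene");y=.167;R=np.array([[np.cos(y),-np.sin(y)],[np.sin(y),np.cos(y)]]);t=np.array([.6,.0307])
for n,p,z in(("far edge",(310,390),.016),("left",(248,360),.016),("right",(358,335),.016),("dots",(301,294),.0298-.0136+.009)):
    q=onz(S,240+p[0]/12-.46,240+p[1]/12-.46,z)[:2];print(n,"riser frame",R.T@(q-t))
o=get_obs();print("tip",R.T@(o["tool_pos"][:2]-t)+[.13,0])
E
python3 cellpos.py
```

```text
far edge riser frame [ 0.0773 -0.066 ]
left riser frame [ 0.0649 -0.0739]
right riser frame [ 0.0704 -0.0506]
dots riser frame [ 0.0611 -0.0593]
tip [ 0.0597 -0.0594]
```

```bash
echo '{"finger_gap":[0.01,0.01,0.01,0.01,0.01,0.01],"dx":[0,-0.0025,-0.0025,-0.0025,-0.0025,-0.0025],"dy":[0,0,0,0,0,0],"dz":[0.0003,0,0,0,0,0],"twist":[0,0,0,0,0,0]}' > path.dat && python3 -m creep path.dat;  python3 d.py .5548 -.0374 .0275 .167;python3 - <<'E'
from h import *
b=snapshot("scene")["color"];cv2.imwrite("pics/c6.png",cv2.resize(b[230:280,240:290],(600,600),interpolation=2))
E
```

```text
time: 11.0
tool_pos: [0.5283, -0.0415, 0.0292]
ee_rot: [3.142, -0.0, 0.167]
wrist_force: [1.3, -0.2, 1.6]
width: 0.0176
finger_force: 30.0
turn 0.0 shift [0.0268 0.0003 0.0017] F [ 1.3196 -0.2447  1.5958] tau [ 0.1733 -0.5645 -0.0298] t 11.0 q [-0.1854  0.1463  1.6652  0.      1.3299  1.2183]
```

View pics/c6.png

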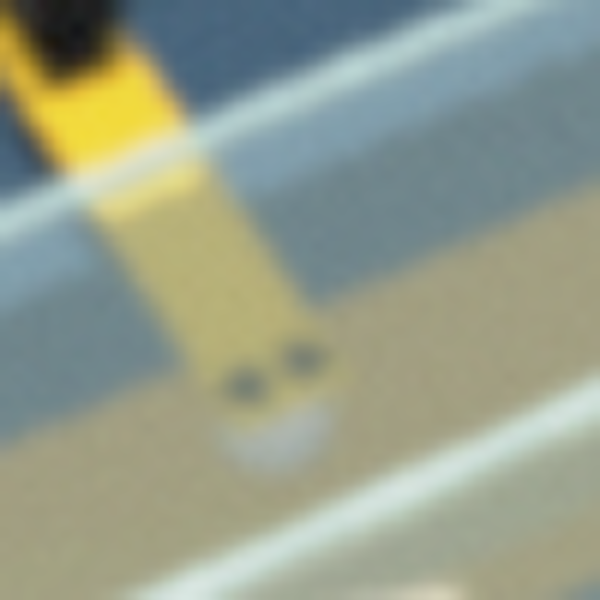

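The cell is following. It's the pale crescent behind the blade end, with its far edge at about (280,473) and the dots at (245,384) and (302,357). My picture allowance is used up, so from here I track the cell numerically by its low saturation.

```bash
cat > trk.py <<'E'
from h import *
S=snapshot("scene");o=get_obs();y=.167;R=np.array([[np.cos(y),-np.sin(y)],[np.sin(y),np.cos(y)]]);t=np.array([.6,.0307])
tip=R.T@(o["tool_pos"][:2]-t)+[.13,0]
def px(r,z):
    w=np.r_[R@r+t,z,1];c=S["extrinsics"]@w;return c[0]/c[2]*S["fx"]+S["cx"],c[1]/c[2]*S["fy"]+S["cy"]
u,v=map(int,px(tip+[.008,0],.014));x0,y0=u-14,v-12
hsv=cv2.cvtColor(S["color"],cv2.COLOR_BGR2HSV)[y0:y0+28,x0:x0+28]
m=((hsv[...,1]<60)&(hsv[...,2]>120)).astype(np.uint8)
n,l,st,c=cv2.connectedComponentsWithStats(m)
print("t",o["time"],"tip",tip,"F",o["wrist_force"],"tau",o["wrist_torque"],"z",o["tool_pos"][2])
for i in range(1,n):
    if st[i,4]<8: continue
    Y,X=np.where(l==i)
    P=np.array([R.T@(onz(S,a+x0,b+y0,.0145)[:2]-t) for a,b in zip(X,Y)])
    print("blob",st[i,4],"centroid",P.mean(0),"x",P[:,0].min(),P[:,0].max(),"y",P[:,1].min(),P[:,1].max())
import sys
if len(sys.argv)>1: print(hsv[::2,::2,1]);print(hsv[::2,::2,2])
E
python3 trk.py 1
```

```text
t 11.1 tip [ 0.047  -0.0593] F [-0.0309  1.1844  1.8453] tau [ 0.1116 -0.4251  0.0668] z 0.029285182050461652
blob 672 centroid [ 0.0606 -0.0634] x 0.003921736301848941 0.10613476419820904 y -0.11071510355793886 -0.011795906744902924
[[31 63 85 86 89 86 81 38 44 51 42 28 18 35]
 [48 26 74 87 90 87 88 75 23 25 24 38 46 52]
 [51 41 46 84 87 88 86 85 66 45 49 51 50 52]
 [47 51 29 66 84 89 85 73 51 55 52 52 52 50]
 [50 42 27 45 79 66 67 57 35 62 59 52 54 52]
 [24 27 42 49 63 37 42 70 60 62 56 50 53 52]
 [44 49 52 54 52 59 53 36 20 32 49 51 50 54]
 [51 52 51 52 40 27 16 12 12 33 52 52 52 48]
 [52 51 51 49 50 34 21 18 30 48 50 46 33 23]
 [51 50 50 50 51 52 47 47 49 47 32 20 15 17]
 [50 52 53 52 52 52 47 47 34 20 17 18 21 27]
 [50 50 52 53 48 43 32 20 20 20 20 25 28 32]
 [50 52 45 42 27 18 18 20 20 25 27 30 31 30]
 [46 40 25 15 15 20 21 27 30 29 29 30 30 32]]
[[141 166 183 183 183 183 179 154 138 140 139 139 145 151]
 [139 149 175 182 182 184 182 173 147 141 147 155 160 162]
 [141 138 156 180 182 183 184 181 167 157 161 160 162 163]
 [140 140 142 170 182 181 180 164 146 157 161 161 161 162]
 [139 139 141 158 178 159 159 152 137 160 164 163 164 162]
 [141 150 157 161 163 138 141 172 171 170 165 162 163 161]
 [157 161 162 164 163 168 173 177 179 166 161 161 162 162]
 [161 163 164 163 161 170 178 177 172 162 163 161 163 165]
 [161 161 161 161 163 164 168 170 161 163 163 166 178 202]
 [161 162 162 162 161 163 162 162 162 164 178 209 226 223]
 [162 162 160 162 162 162 162 163 179 208 223 221 208 188]
 [162 162 162 163 163 167 182 208 220 215 201 185 173 169]
 [162 163 163 172 188 215 223 213 196 181 171 168 165 168]
 [165 171 194 222 227 217 196 180 171 168 167 172 172 178]]
```

```bash
sed -i 's/m=((hsv.*/m=((hsv[...,1]<36)\&(hsv[...,2]>158)\&(hsv[...,2]<188)).astype(np.uint8)/' trk.py; python3 trk.py; echo '{"finger_gap":[0.01,0.01,0.01,0.01,0.01],"dx":[-0.0025,-0.0025,-0.0025,-0.0025,0],"dy":[0,0,0,0,0],"dz":[0,0,0,0,0],"twist":[0,0,0,0,0]}' > path.dat && python3 -m creep path.dat; python3 trk.py
```

```text
t 11.15 tip [ 0.047  -0.0593] F [ 0.2522 -1.0683  2.2484] tau [ 0.0934 -0.4584 -0.0124] z 0.02929057298235074
blob 39 centroid [ 0.0593 -0.0629] x 0.052347635358886285 0.0660119895020288 y -0.07395513475889527 -0.05040025835563169
blob 68 centroid [ 0.0938 -0.061 ] x 0.08712741442419925 0.10370888202126766 y -0.08464861507394728 -0.042034524834041194
time: 11.57
tool_pos: [0.5181, -0.0433, 0.0292]
ee_rot: [3.142, 0.0, 0.167]
wrist_force: [1.2, 0.2, 1.9]
width: 0.0181
finger_force: 30.0
t 11.6167 tip [ 0.037  -0.0593] F [1.2786 0.6619 2.239 ] tau [ 0.0887 -0.4579  0.0314] z 0.029228836757818052
blob 40 centroid [ 0.049  -0.0634] x 0.042117608386019106 0.055926641348682575 y -0.07503693881690889 -0.05050875585370798
blob 20 centroid [ 0.0911 -0.0572] x 0.08712741442419925 0.09648761006863912 y -0.06965698265937278 -0.047882676736202154
```

```bash
echo '{"finger_gap":[0.01,0.01,0.01],"dx":[-0.0025,-0.0025,0],"dy":[0,0,0],"dz":[0,0,0],"twist":[0,0,0]}' > path.dat && python3 -m creep path.dat; python3 trk.py; echo '{"finger_gap":[0.01,0.01,0.01],"dx":[-0.0015,-0.0015,0],"dy":[0,0,0],"dz":[0,0,0],"twist":[0,0,0]}' > path.dat && python3 -m creep path.dat; python3 trk.py
```

```text
time: 11.87
tool_pos: [0.5133, -0.0441, 0.0292]
ee_rot: [3.142, 0.0, 0.167]
wrist_force: [0.2, 0.4, 1.5]
width: 0.0178
finger_force: 30.0
t 11.9167 tip [ 0.0322 -0.0593] F [ 0.4487 -0.1734  0.7031] tau [ 0.063  -0.4694  0.0069] z 0.02921150546847974
blob 42 centroid [ 0.0438 -0.0628] x 0.035629431380143926 0.05192967893526229 y -0.07446025184746277 -0.049827447434709474
blob 8 centroid [ 0.09  -0.056] x 0.08803422549790453 0.09285548391774702 y -0.061698342131421786 -0.051511602732898815
time: 12.17
tool_pos: [0.5105, -0.0446, 0.0293]
ee_rot: [3.141, 0.0, 0.167]
wrist_force: [0.4, 0.5, 2.0]
width: 0.0179
finger_force: 30.0
t 12.2167 tip [ 0.0293 -0.0593] F [1.1124 0.0972 1.7735] tau [ 0.0978 -0.5325 -0.0365] z 0.029272378911972274
blob 39 centroid [ 0.0413 -0.0622] x 0.032969004640882545 0.04931869930297341 y -0.07446025184746277 -0.049827447434709474
```

```bash
for i in 1 ; do echo '{"finger_gap":[0.01,0.01,0.01],"dx":[-0.0015,-0.0015,0],"dy":[0,0,0],"dz":[0,0,0],"twist":[0,0,0]}' > path.dat && python3 -m creep path.dat >/dev/null; python3 trk.py; echo '{"finger_gap":[0.01,0.01],"dx":[-0.0015,0],"dy":[0,0],"dz":[0,0],"twist":[0,0]}' > path.dat && python3 -m creep path.dat>/dev/null; python3 trk.py; done
```

```text
t 12.5167 tip [ 0.0259 -0.0593] F [0.0722 0.4825 1.6399] tau [ 0.0491 -0.3757  0.0046] z 0.029006454032325685
blob 40 centroid [ 0.0378 -0.0618] x 0.03029758329103918 0.04549428943862001 y -0.07446025184746277 -0.04914050742882605
t 12.7333 tip [ 0.0243 -0.0592] F [ 0.8851 -0.2207 -0.71  ] tau [ 0.0477 -0.2191 -0.0063] z 0.028853688210367406
blob 40 centroid [ 0.037  -0.0617] x 0.03029758329103918 0.044291625850716804 y -0.07304359847067729 -0.04914050742882605
```

The cell has started to tip off the sheet, so I'll follow it down.

```bash
echo '{"finger_gap":[0.01,0.01],"dx":[0,0],"dy":[0,0],"dz":[0.0006,0],"twist":[0,0]}' > path.dat && python3 -m creep path.dat >/dev/null; python3 trk.py; echo '{"finger_gap":[0.01,0.01],"dx":[-0.0015,0],"dy":[0,0],"dz":[0.0003,0],"twist":[0,0]}' > path.dat && python3 -m creep path.dat>/dev/null; python3 trk.py
```

```text
t 12.95 tip [ 0.0245 -0.0593] F [-0.5655 -0.0835  1.6076] tau [ 0.0254 -0.117  -0.0173] z 0.028519209913885454
blob 41 centroid [ 0.037 -0.062] x 0.03029758329103918 0.044291625850716804 y -0.07446025184746277 -0.04914050742882605
t 13.1667 tip [ 0.0235 -0.0593] F [0.488  0.0775 0.9587] tau [ 0.0721 -0.3583  0.0024] z 0.028306423307013717
blob 37 centroid [ 0.0364 -0.0624] x 0.03003960019622549 0.04308900382122126 y -0.07304359847067729 -0.05061859391026756
```

```bash
echo '{"finger_gap":[0.01,0.01],"dx":[0,0],"dy":[0,0],"dz":[0.0003,0],"twist":[0,0]}' > path.dat && python3 -m creep path.dat >/dev/null; python3 trk.py
```

```text
t 13.3833 tip [ 0.0236 -0.0594] F [-0.5691 -0.2145  1.0023] tau [ 0.0386 -0.334   0.0255] z 0.028178551420450608
blob 35 centroid [ 0.0367 -0.0626] x 0.03029758329103918 0.04308900382122126 y -0.07304359847067729 -0.05061859391026756
```

```bash
echo '{"finger_gap":[0.01,0.01,0.01,0.01],"dx":[0,-0.0015,-0.0015,0],"dy":[0,0,0,0],"dz":[0.0003,0.0002,0.0002,0],"twist":[0,0,0,0]}' > path.dat && python3 -m creep path.dat >/dev/null; python3 trk.py
```

```text
t 13.7667 tip [ 0.0206 -0.0594] F [1.189  0.2152 2.1363] tau [ 0.0957 -0.559  -0.014 ] z 0.027508788661611973
blob 41 centroid [ 0.0335 -0.0618] x 0.02640291180264239 0.04165427074251107 y -0.07304359847067729 -0.04844786572157989
```

```bash
echo '{"finger_gap":[0.01,0.01,0.01],"dx":[-0.001,0,0],"dy":[0,0,0],"dz":[0.0002,0.0002,0],"twist":[0,0,0]}' > path.dat && python3 -m creep path.dat >/dev/null; python3 trk.py
```

```text
t 14.0667 tip [ 0.0196 -0.0594] F [ 1.1899 -0.2704  2.0019] tau [ 0.1031 -0.6656  0.0008] z 0.027030935586398484
blob 39 centroid [ 0.033  -0.0622] x 0.02640291180264239 0.0404492194225927 y -0.07304359847067729 -0.05072979752498666
```

```bash
echo '{"finger_gap":[0.01,0.01,0.01],"dx":[-0.0015,-0.0015,0],"dy":[0,0,0],"dz":[0,0,0],"twist":[0,0,0]}' > path.dat && python3 -m creep path.dat >/dev/null; python3 trk.py;echo '{"finger_gap":[0.01,0.01,0.01],"dx":[-0.0015,-0.0015,0],"dy":[0,0,0],"dz":[0,0,0],"twist":[0,0,0]}' > path.dat && python3 -m creep path.dat >/dev/null; python3 trk.py
```

```text
t 14.3667 tip [ 0.0161 -0.0593] F [0.4025 0.5753 1.8875] tau [ 0.1204 -0.543  -0.0013] z 0.02688922543249732
blob 36 centroid [ 0.0294 -0.0615] x 0.022492214738573036 0.03659109891665999 y -0.07186182578134839 -0.04924273593202815
t 14.6667 tip [ 0.0124 -0.0591] F [-0.2303  0.3438  1.1124] tau [ 0.0038 -0.2094 -0.061 ] z 0.026323468241911056
blob 29 centroid [ 0.0245 -0.0622] x 0.018565392983204195 0.03125191413113233 y -0.07270153616201613 -0.050040904607815476
```

```bash
echo '{"finger_gap":[0.01,0.01],"dx":[0,0],"dy":[0,0],"dz":[0.0004,0],"twist":[0,0]}' > path.dat && python3 -m creep path.dat >/dev/null; python3 trk.py;echo '{"finger_gap":[0.01,0.01,0.01],"dx":[-0.0015,-0.0015,0],"dy":[0,0,0],"dz":[0.0002,0,0],"twist":[0,0,0]}' > path.dat && python3 -m creep path.dat >/dev/null; python3 trk.py
```

```text
t 14.8833 tip [ 0.0126 -0.0592] F [-2.0418 -0.3673  0.6247] tau [ 0.0587 -0.0256  0.0328] z 0.026205990576442115
blob 30 centroid [ 0.0248 -0.0624] x 0.018565392983204195 0.03271716773790231 y -0.07270153616201613 -0.050040904607815476
t 15.1833 tip [ 0.0103 -0.0593] F [0.6545 0.9017 0.6337] tau [-0.0002 -0.224   0.0155] z 0.02618477320008668
blob 26 centroid [ 0.0225 -0.0624] x 0.017995310279922776 0.028827328497979813 y -0.07270153616201613 -0.050040904607815476
```

```bash
echo '{"finger_gap":[0.01,0.01,0.01,0.01],"dx":[0,-0.002,-0.002,0],"dy":[0,0,0,0],"dz":[0.0003,0,0,0],"twist":[0,0,0,0]}' > path.dat && python3 -m creep path.dat >/dev/null; python3 trk.py;echo '{"finger_gap":[0.01,0.01,0.01],"dx":[-0.002,-0.002,0],"dy":[0,0,0],"dz":[0,0,0],"twist":[0,0,0]}' > path.dat && python3 -m creep path.dat >/dev/null; python3 trk.py
```

```text
t 15.5667 tip [ 0.0063 -0.0594] F [-0.3807  0.0643  0.2497] tau [ 0.0385 -0.1795  0.0112] z 0.026082681746082994
blob 28 centroid [ 0.0182 -0.0621] x 0.011884923420597044 0.024651060534866178 y -0.07270153616201613 -0.05084239232304522
t 15.8667 tip [ 0.0022 -0.0594] F [-0.4554  1.1123  0.1401] tau [ 0.0778 -0.1875  0.0503] z 0.026082547239656115
blob 26 centroid [ 0.0138 -0.0633] x 0.007911589597663426 0.019500577319395255 y -0.0729510040761312 -0.051647219823284664
```

```bash
echo '{"finger_gap":[0.01,0.01,0.01,0.01,0.01,0.01],"dx":[0,-0.0025,-0.0025,-0.0025,-0.0025,0],"dy":[0,0,0,0,0,0],"dz":[0.0004,0,0,0,0,0],"twist":[0,0,0,0,0,0]}' > path.dat && python3 -m creep path.dat >/dev/null; python3 trk.py;echo '{"finger_gap":[0.01,0.01,0.01,0.01,0.01],"dx":[-0.0025,-0.0025,-0.0025,-0.0025,0],"dy":[0,0,0,0,0],"dz":[0,0,0,0,0],"twist":[0,0,0,0,0]}' > path.dat && python3 -m creep path.dat >/dev/null; python3 trk.py
```

```text
t 16.4167 tip [-0.0078 -0.0594] F [-0.3482 -0.9999  1.4304] tau [ 0.0749 -0.3555 -0.0099] z 0.02578973778927125
blob 9 centroid [-0.0099 -0.045 ] x -0.015248236278740248 -0.0017355558638193194 y -0.05270636856524773 -0.0410300593618272
blob 25 centroid [ 0.0039 -0.0629] x -0.0016440750049489927 0.010056827565659029 y -0.07235232396703695 -0.051766547717236114
t 16.8833 tip [-0.0179 -0.0593] F [ 0.0284 -0.3278  2.7312] tau [ 0.0681 -0.3761 -0.0197] z 0.025726653584809633
blob 21 centroid [-0.0059 -0.0641] x -0.01503950738213101 0.0020520535614625187 y -0.07577890887120127 -0.041827839002679626
```

```bash
echo '{"finger_gap":[0.01,0.01,0.01,0.01,0.01,0.01],"dx":[-0.003,-0.003,-0.003,-0.003,-0.003,0],"dy":[0,0,0,0,0,0],"dz":[0,0,0,0,0,0],"twist":[0,0,0,0,0,0]}' > path.dat && python3 -m creep path.dat >/dev/null; python3 trk.py;echo '{"finger_gap":[0.01,0.01,0.01,0.01,0.01],"dx":[-0.003,-0.003,-0.003,-0.003,0],"dy":[0,0,0,0,0],"dz":[0,0,0,0,0],"twist":[0,0,0,0,0]}' > path.dat && python3 -m creep path.dat >/dev/null; python3 trk.py 1
```

```text
t 17.4333 tip [-0.0332 -0.0593] F [-0.88   -1.0429  3.378 ] tau [ 0.0364 -0.3208 -0.0074] z 0.025669955418154325
t 17.9 tip [-0.0452 -0.0593] F [-0.7191  0.449   2.3831] tau [ 0.0819 -0.3462  0.0069] z 0.025610476428417447
[[ 13 175 192 190 190 192 177  87  89 100 106 103 101 104]
 [ 96  96 185 192 193 191 190 159  22 102 105 102 108 103]
 [104  62 160 189 190 190 192 187 131  51 102 101 105 105]
 [104  99  30 184 190 193 192 191 172  47  91 108 104 103]
 [105 103  90 119 187 190 189 188 151 115  13 104 106 107]
 [110 103 102  53 155 174 175 185 174 143  19 100 105 102]
 [103 105 102 101  16 157 168 137  73  28  85 102  94  65]
 [105 104 107 107  81  74  68  25  19  14  78  59  44  33]
 [108 107 109 102 102  57  10   6  17  42  36  33  35  45]
 [103 102 103 101 105  93  58  40  34  34  39  52  57  62]
 [104 104 103  86  65  42  32  33  41  53  60  62  62  61]
 [101  83  54  42  33  35  44  57  60  62  64  61  57  55]
 [ 50  38  32  38  48  58  63  63  64  60  60  51  51  50]
 [ 33  38  53  62  65  64  61  59  56  50  51  50  49  52]]
[[100 207 240 242 242 241 235 164 120 123 123 124 124 123]
 [111 135 230 241 241 242 241 225 128 125 124 125 123 124]
 [123 107 182 239 241 241 241 239 201 120 125 126 124 124]
 [123 119 101 216 241 241 241 238 218 131 123 123 123 124]
 [122 124 111 141 232 236 231 220 133 151 118 123 123 122]
 [123 126 122 101 170 170 146 220 201 187 120 125 124 125]
 [124 124 123 119  96 172 194 216 207 156 120 125 130 149]
 [126 125 122 122 107 134 161 194 203 151 134 159 187 204]
 [123 124 122 122 117 108 133 164 154 165 198 203 197 182]
 [124 125 124 124 124 126 150 187 200 204 190 177 174 172]
 [123 123 126 137 157 182 206 206 187 178 173 174 169 166]
 [126 135 166 190 208 196 181 174 174 174 172 166 152 145]
 [169 196 206 193 180 177 175 173 172 165 158 144 139 138]
 [200 188 177 173 173 172 167 160 150 142 140 138 140 141]]
```

The cell is out in the open and still following. I'll drag a little further, then lift and check.

```bash
echo '{"finger_gap":[0.01,0.01,0.01,0.01,0.01,0.01,0.01,0.01,0.01,0.01,0.01,0.01,0.01,0.01],"dx":[-0.003,-0.003,-0.003,-0.003,0,0,0,0,0,0,-0.04,-0.02,0,0],"dy":[0,0,0,0,0,0,0,0,0,0,0,0,0,0],"dz":[0,0,0,0,0,-0.003,-0.006,-0.02,-0.035,-0.02,0,0,0,0],"twist":[0,0,0,0,0,0,0,0,0,0,0,0,0,0]}' > path.dat && python3 -m creep path.dat
cat > fin.py <<'E'
from h import *
y=.167;R=np.array([[np.cos(y),-np.sin(y)],[np.sin(y),np.cos(y)]]);t=np.array([.6,.0307])
for n in("scene","top"):
    s=snapshot(n);h=cv2.cvtColor(s["color"],cv2.COLOR_BGR2HSV);m=((h[...,1]<50)&(h[...,2]>130)).astype(np.uint8)
    k,l,st,c=cv2.connectedComponentsWithStats(m)
    for i in range(1,k):
        if 20<st[i,4]<250:
            Y,X=np.where(l==i);P=np.array([R.T@(onz(s,a,b,.0125)[:2]-t) for a,b in zip(X,Y)])
            if np.linalg.norm(P.mean(0)-[-.05,-.06])<.05: print(n,st[i],"c",P.mean(0),"x",P[:,0].min(),P[:,0].max(),"y",P[:,1].min(),P[:,1].max())
E
python3 fin.py; python3 d.py .434 .357 .1 -.059
```

```text
time: 19.07
tool_pos: [0.366, -0.0688, 0.1095]
ee_rot: [-3.142, 0.0, 0.166]
wrist_force: [1.2, -0.6, -0.7]
width: 0.0177
finger_force: 30.0
scene [239 231  10   9  76] c [-0.0536 -0.0606] x -0.06860551116022143 -0.039480675247476595 y -0.07451315243332654 -0.046926260557638495
top [275 164   7   8  45] c [-0.054  -0.0578] x -0.06674455959365275 -0.042202946547352814 y -0.06812023625998484 -0.046646246712815545
turn 0.226 shift [ 0.0418 -0.4289  0.0096] F [ 0.2105  0.5875 -1.378 ] tau [ 0.0024  0.0502 -0.0169] t 19.1667 q [-0.3373 -0.2835  1.9     0.0001  1.5251  1.0665]
```

The cell lies flat about 41 mm clear of the front edge; both views agree. Taking the probe back to its pad.

```bash
echo '{"finger_gap":[0.01,0.01,0.01,0.01,0.01,0.01,0.01,0.01,0.01,0.01,0.01,0.01,0.01,0.01,0.01,0.01,0.01,0.01],"dx":[0,0,0.0035,0.0035,0.0035,0.0035,0.0035,0.0035,0.0035,0.0035,0.0035,0.0035,0.0035,0.0033,0,0,0,0],"dy":[0,0,-0.0357,-0.0357,-0.0357,-0.0357,-0.0357,-0.0357,-0.0357,-0.0357,-0.0357,-0.0357,-0.0357,-0.0362,0,0,0,0],"dz":[0,0,0,0,0,0,0,0,0,0,0,0,0,0,0,0,0,0],"twist":[0.113,0.113,0,0,0,0,0,0,0,0,0,0,0,0,0,0,0,0]}' > path.dat && python3 -m creep path.dat; python3 d.py .434 .357 .029 -.059
```

```text
time: 20.67
tool_pos: [0.4337, 0.356, 0.1091]
ee_rot: [3.14, 0.001, -0.06]
wrist_force: [0.1, -0.8, -0.7]
width: 0.0178
finger_force: 30.0
turn -0.0008 shift [ 0.0002 -0.001   0.0801] F [ 0.0665 -0.7512 -0.6705] tau [0.0183 0.0159 0.0247] t 20.6667 q [ 0.5866  0.151   1.4924 -0.0005  1.4994  2.2172]
```

```bash
echo '{"finger_gap":[0.01,0.01,0.01,0.01,0.01,0.01,0.01],"dx":[0,0,0,0,0,0,0],"dy":[-0.001,0,0,0,0,0,0],"dz":[0.025,0.025,0.02,0.01,0,0,0],"twist":[0,0,0,0,0,0,0]}' > path.dat && python3 -m creep path.dat; python3 d.py .434 .357 .025 -.059
```

```text
time: 21.25
tool_pos: [0.4351, 0.3582, 0.0315]
ee_rot: [-3.14, -0.003, -0.06]
wrist_force: [0.6, 0.2, -0.3]
width: 0.018
finger_force: 30.0
turn -0.0006 shift [-0.001   0.0013  0.0065] F [ 0.5707  0.1821 -0.3435] tau [ 0.0503 -0.0594  0.0075] t 21.25 q [ 0.5883  0.2125  1.5826 -0.0002  1.3432  2.2188]
```

```bash
echo '{"finger_gap":[0.01,0.01,0.01,0.01,0.01],"dx":[-0.001,0,0,0,0],"dy":[0.001,0,0,0,0],"dz":[0.004,0.0015,0,0,0],"twist":[0,0,0,0,0]}' > path.dat && python3 -m creep path.dat; python3 d.py .434 .357 .0248 -.059;echo '{"finger_gap":[0.01,0.01,0.01],"dx":[0,0,0],"dy":[0,0,0],"dz":[0.0008,0,0],"twist":[0,0,0]}' > path.dat && python3 -m creep path.dat; python3 d.py .434 .357 .0246 -.059
```

```text
time: 21.67
tool_pos: [0.4335, 0.3573, 0.0251]
ee_rot: [-3.141, -0.002, -0.059]
wrist_force: [0.3, -0.4, 1.2]
width: 0.0177
finger_force: 30.0
turn 0.0001 shift [0.0005 0.0003 0.0003] F [ 0.3363 -0.3756  1.1738] tau [0.0075 0.0161 0.0276] t 21.6667 q [ 0.5887  0.2158  1.5924 -0.0003  1.3314  2.2185]
time: 21.92
tool_pos: [0.4336, 0.3574, 0.025]
ee_rot: [-3.141, -0.002, -0.059]
wrist_force: [1.2, -0.8, 5.6]
width: 0.018
finger_force: 30.0
turn 0.0001 shift [0.0004 0.0004 0.0004] F [ 1.1653 -0.7698  5.5837] tau [-0.2332  0.3436  0.034 ] t 21.9167 q [ 0.5887  0.216   1.5924 -0.0003  1.331   2.2184]
```

The probe is resting on the pad. Releasing and backing straight up.

```bash
echo '{"finger_gap":[0.01,0.03,0.06,0.06,0.06,0.06,0.06,0.06,0.06,0.06,0.06,0.06,0.06,0.06,0.06,0.06,0.06,0.06],"dx":[0,0,0,0,0,0,0,0,0,0,0,0,-0.02,-0.02,-0.02,-0.02,0,0],"dy":[0,0,0,0,0,0,0,0,0,0,0,0,0.035,0.035,0.035,0.035,0,0],"dz":[-0.0004,0,0,0,0,0,0,0,-0.01,-0.03,-0.04,-0.04,-0.01,0,0,0,0,0],"twist":[0,0,0,0,0,0,0,0,0,0,0,0,0,0,0,0,0,0]}' > path.dat && python3 -m creep path.dat; python3 fin.py
python3 - <<'E'
from h import *
T=snapshot("top");S=snapshot("scene");a=cv2.imread("pics/top0.png");b=cv2.imread("pics/scene0.png")
for s,n in((a,"before"),(T["color"],"after"),(b,"scene before"),(S["color"],"scene after")):
    k=max(cv2.findContours(mask(s,(22,120,90),(34,255,255)),0,1)[0],key=cv2.contourArea);print(n,cv2.contourArea(k),cv2.minAreaRect(k))
d=(np.abs(a.astype(int)-T["color"]).max(2)>60).astype(np.uint8)
k,l,st,c=cv2.connectedComponentsWithStats(d);print([r.tolist() for r in st[1:] if r[4]>10])
E
```

```text
time: 23.42
tool_pos: [0.3441, 0.2211, 0.1547]
ee_rot: [-3.14, -0.002, -0.061]
wrist_force: [1.2, -0.1, 1.0]
width: 0.0602
finger_force: 0.0
scene [239 231  10   9  76] c [-0.0536 -0.0606] x -0.06860551116022143 -0.039480675247476595 y -0.07451315243332654 -0.046926260557638495
top [275 164   7   8  45] c [-0.054  -0.0578] x -0.06674455959365275 -0.042202946547352814 y -0.06812023625998484 -0.046646246712815545
before 212.0 ((161.11386108398438, 177.3614044189453), (8.855831146240234, 30.74664878845215), 5.7105937004089355)
after 218.5 ((160.4262237548828, 180.31149291992188), (8.872503280639648, 36.93858337402344), 5.19442892074585)
scene before 357.5 ((359.08990478515625, 182.44381713867188), (54.4838981628418, 10.91797924041748), 57.9946174621582)
scene after 358.5 ((359.26922607421875, 182.65382385253906), (55.192665100097656, 10.816652297973633), 56.3099365234375)
[[276, 164, 6, 8, 40], [152, 188, 108, 196, 7441], [153, 199, 11, 21, 76], [246, 239, 266, 145, 14954], [181, 294, 2, 11, 18], [337, 294, 8, 4, 12], [246, 317, 5, 4, 11], [267, 323, 6, 3, 11]]
```

```bash
python3 -c "
from bench import *
print(close_job())"
```

```text
the job is handed in; nothing more can be done
None
```

I've handed the job in: the coin cell lies flat on the open mat, about 41 mm clear of the riser's front edge, and the probe is back on its pad with nothing else seen to move, at about 23.5 s on the clock.

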